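Change the culture dish kept between the reagent bottles

ROBOT

A 6-joint arm with a two-finger parallel gripper is mounted at the origin on the work surface. World frame = base frame: x ahead of the robot, y to its left, z up, the work surface at z = 0. Lengths are in m, angles in rad, forces in N, time in s.
With the tool pointing down it reaches from about 0.35 to 0.775 m from the base axis. Payload 5.5 kg.
Tool frame: the origin (TCP) lies at the very end of the fingers, on their centre line; the grasp point (between the pads) lies 19 mm behind it; z points along the fingers, y is the line along which they close (so a half turn about z gives the same grasp; the last joint's range is limited). The gripper opens to 85 mm and grips with 20 to 120 N. Pads are 22 mm wide; open, the fingers measure 114 mm over their backs; the gripper's body (76 mm by 85 mm) begins 54 mm behind the grasp point. The pads swing forward as they close: fully open they stand 13 mm farther back than shut.
Start: joints at [1.075, 0.313, 0.046, 1.304, 0, 1.431], TCP at [0.2, 0.539, 0.231] pointing down, gripper open.
Joint ranges: [-2.76, 2.76], [-0.86, 1.69], [-1.03, 1.26], [-2.2, 2.34], [-1.47, 1.5], [-3.14, 3.14]. Speed limits (rad/s): [2.57, 2.57, 3.14, 3.14, 3.14, 3.14].

INTERFACE

Orientations are given as a unit quaternion [w, x, y, z].
In Python, from workcell import env, cams, ticket, spotter gives the robot as it stands.
- The arm moves only by the tool jog_arm, never from a script. Its argument "increments" is a list that holds one entry, the list of rows, each a list of 7 numbers: the shift along the tool's x, y, z in units of 0.25 m (1.0 is 0.25 m), then the turn, a rotation vector about the tool's x, y, z in units of 180 degrees (1.0 is 180 degrees), then the closure in counts, from 0 (fully open) to 255 (shut). A call has 1 to 20 rows; each row shifts and turns the commanded pose from where the row before left it, along the tool's axes as they then stand; what a row does not reach is not made up. A row lasts 1/10 s, in which the tool goes at most 50 mm and 8.59 degrees, less where a joint would pass 70% of its speed; a pose out of reach is approached as far as the arm can. A call with a number of a shift or a turn outside -1 to 1 is refused whole. A call with a gripper value outside its range is refused whole. The fingers move at their own pace and stop on an object; "force" is the grip in N (left out, the last holds). Time passes only in rows, so rows that do not move let the fingers close. It gives the time, the measured TCP pose, the force, the opening and the grip force at its end, in the units of the state.
- env.get_state(): the state, without advancing time (a new reading comes with each control period).
- cams.read_camera(name): name is "scene" or "top"; returns a dict with "pixels" (420x560x3 uint8, red, green, blue), "fx", "fy", "cx", "cy" (pixels), "xyz" and "attitude" of the camera in the world. Camera axes: x right, y down, z forward; pixel columns grow to the right and rows downward; lengths in m; the calibration is good to about 2 mm. A picture is of the moment at which its call begins. There is no depth.
- ticket.hand_in(): hands the job in; it is judged then, once.
Trained networks look in the newest picture that a camera, given by its name, has taken for a name from the list of things; names that differ only in an ending like _2 or _b are one class to them, and where a whole thing is asked for, a point or a joint stands for the part that bears it (a point fixed in the world has none). Each returns a list of dicts, best first, with "conf" (0 to 1); they miss things now and then, are a little off and sometimes report something else, mostly with a low value. They report only what shows in the picture. A call takes as long as a camera call.
- spotter.find_in(target, camera): "uv" ([column, row] in pixels, amid what is visible of it).
- spotter.cut_out(target, camera): "region" (420x560 bool, what is visible of it) and "uv" ([column, row] in pixels, amid what is visible of it).
- spotter.landmark_of(target, camera): "uv" ([column, row] in pixels: a listed point, or the origin of a listed thing).
The state is a dict: "clock": time; "joint_pos": joint angles; "qvel": joint speeds; "tau": joint torques, N m; "tcp_pos": TCP position; "orientation": TCP orientation; "wrist_force": force on the tool from outside, world axes, zero at the start; "ft_torque": the same for the moment, N m; "finger_gap": finger opening in m; "grip_force": force on a finger pad.
Only numpy, scipy, OpenCV 4.12 (cv2) and the standard library are available. Lean on these libraries where they do the work, as an engineer would, in place of code of your own. Each camera call takes 0.05 s, during which the arm holds its last target. There are 200 camera calls.

TASK

Stand both reagent bottles (red cap, blue cap) from the grey stand upright in the blue side tray, then take the dark red culture dish from between their places and lay it centred on the white disc of the black viewer, and after that lay the fresh amber dish centred on the empty middle ring of the stand. Finally put each bottle back upright exactly where it stood at the start. Set everything down without dropping it, never tip a bottle or dish over, and leave the wash bottle, tube rack and timer where they are.

Things in the scene. Friction and masses are not known exactly. Their poses are not given: they have to be found in the camera images.
- bottle_red: White plastic reagent bottle with red cap and red band, loose, about 140 g. Body 48 mm diameter up to z 78, shoulder narrowing to 28 mm at z 92, cap 34 mm diameter from z 92 to the top at z 126 mm. Grip it by the cap. Origin: centre of its underside, z up. It starts on one of the two outer rings of the stand; red and blue may be either way round.
- bottle_blue: The same bottle with blue cap and blue band; same sizes, mass and origin. Starts on the other outer ring of the stand.
- dish_red: Closed round culture dish with dark red agar, 52 mm diameter, 16 mm high, about 45 g, loose. Origin: centre of its underside, z up. It starts on the middle ring of the stand between the bottles, about 6 mm from each, so the gripper has no room there until both bottles are away.
- dish_amber: Closed round culture dish with amber yellow agar, same sizes, mass and origin as dish_red, lying alone on the bench, 100 to 130 mm beyond the viewer's centre (along the viewer's +x).
- stand: Grey flat stand, fixed, 88 (x) x 200 (y) x 12 mm high, with three flat black-edged rings, 54 mm across, printed on its top along its y axis: middle one at the origin's x, y, outer ones at y = +56 and -56 mm. Origin: centre of its underside.
- tray: Blue open tray, fixed, outer size 190 (x) x 110 (y) x 16 mm high, walls and floor 4 mm thick (inner floor at z 4 mm). Side area for the two bottles (they fit side by side along its x). Origin: centre of its underside.
- viewer: Black square viewing plate, fixed, 84 x 84 x 20 mm high, with a flat white disc of 66 mm diameter in the middle of its top. Origin: centre of its underside.
- wash_bottle: White wash bottle with green cap and thin spout, 60 mm diameter, 128 mm tall; bystander, leave alone. Origin: centre of its underside.
- tube_rack: White rack with four capped tubes, 50 x 120 x 96 mm high; bystander, leave alone. Origin: centre of its underside.
- timer: Small yellow timer lying flat, 50 x 65 x 18 mm; bystander, leave alone. Origin: centre of its underside.

How it is judged:
By the outcome, as a careful person would: the job done as asked, in the order asked, and still so for the second after the job is handed in, with the robot touching nothing.
It also fails if it takes over 131 s, if anything falls off the work surface, if the arm or the gripper's body presses on something with over 40 N, if the wrist force passes 120 N, or if a joint passes its speed limit or range.

## Working session

There is one attempt and no reset: what is moved stays moved. The work goes in short steps, Python scripts to look and compute and a tool call to move; the robot and the scene stay as the last step left them, time stands still between calls to the robot, and variables do not carry over. Pictures are saved under pics/ and viewed, at most 14 in all, crops included, and the job is handed in when it is done.

Besides the shell and the picture viewer there is one more tool, called after "Emit:" in YAML: its name, and indented under it one key for each argument. jog_arm: Moves the arm, as the interface text tells. Shifts and turns lie within -1 to 1; 1 stands for 0.25 m of shift or 180 degrees of turn. Its arguments: {"type":"object","properties":{"increments":{"type":"array"},"force":{"type":"number"}},"required":["increments"]}

```bash
ls; mkdir -p pics
cat > h.py <<'E'
import numpy as np, cv2
from scipy.spatial.transform import Rotation as R
from workcell import env, cams, ticket, spotter
def cam(n):
    c=cams.read_camera(n); q=np.array(c["attitude"])
    c["R"]=R.from_quat(q[[1,2,3,0]]).as_matrix() if q.size==4 else q.reshape(3,3)
    return c
def at_z(c,uv,z):
    d=c["R"]@np.array([(uv[0]-c["cx"])/c["fx"],(uv[1]-c["cy"])/c["fy"],1.]); p=np.array(c["xyz"])
    return p+d*(z-p[2])/d[2]
def proj(c,P):
    X=c["R"].T@(np.array(P,float)-np.array(c["xyz"])); return np.array([c["fx"]*X[0]/X[2]+c["cx"],c["fy"]*X[1]/X[2]+c["cy"]])
def save(c,n): cv2.imwrite(n,c["pixels"][:,:,::-1])
E
python3 - <<'E'
from h import *
for n in("top","scene"):
    c=cam(n); save(c,f"pics/{n}0.png"); print(n,c["xyz"],c["attitude"],c["fx"],c["cx"],c["cy"])
    for t,z in(("bottle_red",0.012),("bottle_blue",.012),("dish_red",.012),("dish_amber",0),("stand",0),("tray",0),("viewer",0),("wash_bottle",0),("tube_rack",0),("timer",0)):
        for r in spotter.landmark_of(t,n)[:2]: print(t,np.round(r["uv"],1),round(r["conf"],2),np.round(at_z(c,r["uv"],z),4))
print(env.get_state())
E
```

```text
pics
top [0.36464242 0.00990361 1.15913218] [-0.05699642  0.70667036 -0.70218947  0.06556191] 532.0935589445986 284.90934075426 205.27053534720977
bottle_red [300.3 218.2] 0.64 [ 0.5374 -0.0372  0.012 ]
bottle_blue [249.8 220.3] 0.79 [0.532  0.0727 0.012 ]
dish_red [266.9 220.4] 0.78 [0.5321 0.0355 0.012 ]
dish_amber [163.4 182.3] 0.82 [0.6177 0.2666 0.    ]
stand [271.4 218.6] 0.92 [0.5379 0.0259 0.    ]
stand [403.9 235.9] 0.63 [ 0.5016 -0.2653  0.    ]
tray [402.3 234.3] 0.78 [ 0.5051 -0.2619  0.    ]
viewer [153.6 237.7] 0.95 [0.4939 0.2825 0.    ]
wash_bottle [326.4 121. ] 0.88 [ 0.7634 -0.0971  0.    ]
tube_rack [221.  119.4] 0.55 [0.7649 0.1426 0.    ]
timer [292.9 303.6] 0.59 [ 0.3541 -0.0219  0.    ]
scene [ 0.95485541 -0.04955922  0.70612774] [-0.20340791  0.75029046  0.60461227 -0.17358987] 388.5569264927944 278.77778864083785 208.2004993499923
bottle_red [247.1 209.7] 0.91 [ 0.5339 -0.0375  0.012 ]
bottle_blue [302.1 201.6] 0.86 [0.5395 0.0789 0.012 ]
dish_red [274.9 208. ] 0.58 [0.5424 0.0199 0.012 ]
dish_amber [397.7 217.6] 0.7 [0.6136 0.2657 0.    ]
stand [274.2 209. ]
[... 276 characters left out ...]
82  0.    ]
{'clock': 1.1, 'joint_pos': array([1.07539889e+00, 3.13183717e-01, 4.61012958e-02, 1.30360678e+00,
       2.25067177e-05, 1.43123279e+00]), 'qvel': array([-0.00229739,  0.00014854, -0.0008279 ,  0.00080479,  0.00076535,
        0.00060449]), 'tau': array([-2.84797206e-04, -4.80477726e+01,  2.98818254e+01,  4.46826789e-04,
        8.33389277e-05,  3.44061675e-06]), 'tcp_pos': array([0.20031587, 0.5390212 , 0.23133299]), 'orientation': array([6.02941212e-06, 1.76979789e-01, 9.84214484e-01, 5.43973975e-05]), 'wrist_force': array([-0.79939237, -0.03776259, -0.00825435]), 'ft_torque': array([-0.0153204 , -0.0480445 ,  0.03202477]), 'grip_force': 0.0, 'finger_gap': 0.08543237314540447}
```

View both.

View pics/top0.png

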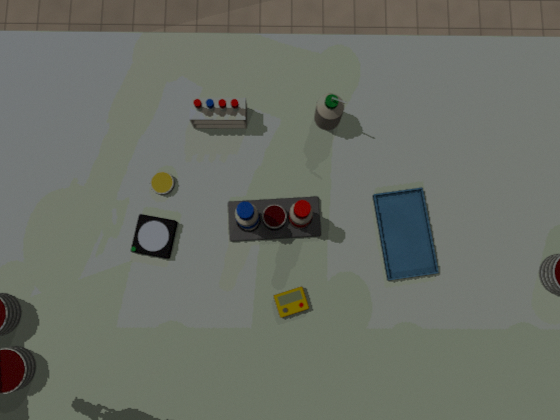

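View pics/scene0.png

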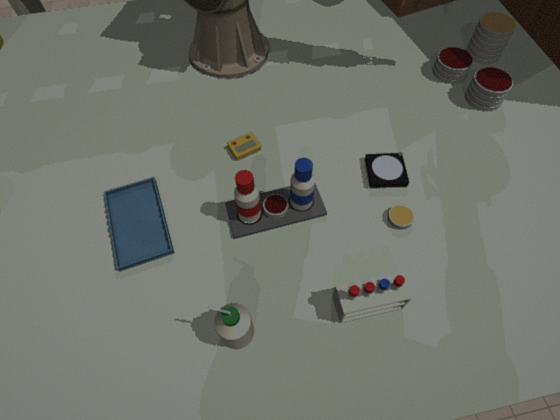

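Top view: stand at about (275,219), with blue bottle left (cap 245,210), red dish (274,216) and red bottle right (cap 302,210). The viewer disc is at (153,237), amber dish at (163,183) and tray at (406,234). The scene view agrees. Next I'll refine with colour segmentation.

```bash
cat >> h.py <<'E'
def blob(c,uv,kind,r=20):
    hsv=cv2.cvtColor(c["pixels"],cv2.COLOR_RGB2HSV).astype(int); h,s,v=hsv[...,0],hsv[...,1],hsv[...,2]
    m={"red":((h<8)|(h>172))&(s>150)&(v>50),"blue":(h>105)&(h<125)&(s>160)&(v>50),"amber":(h>15)&(h<32)&(s>110)&(v>110),
       "white":(s<60)&(v>130),"dark":(v<110)&(s<60)}[kind]
    w=np.zeros(m.shape,np.uint8); u,q=map(int,np.round(uv)); w[max(0,q-r):q+r+1,max(0,u-r):u+r+1]=1
    m=(m&(w>0)).astype(np.uint8); n,l,st,ce=cv2.connectedComponentsWithStats(m)
    if n<2: return None
    k=1+np.argmax(st[1:,4]); return ce[k],st[k,4],l==k
def worldblob(c,uv,kind,z,r=20):
    b=blob(c,uv,kind,r)
    if b is None: return None
    cn=max(cv2.findContours(b[2].astype(np.uint8),cv2.RETR_EXTERNAL,cv2.CHAIN_APPROX_NONE)[0],key=len)[:,0]
    W=np.array([at_z(c,p,z)[:2] for p in cn],np.float32)
    cc,rad=cv2.minEnclosingCircle(W); el=cv2.fitEllipse(W)
    return b[0],b[1],at_z(c,b[0],z)[:2],np.array(cc),rad,el
E
python3 - <<'E'
from h import *
np.set_printoptions(precision=4,suppress=True)
S={"top":dict(rc=(302,210),bc=(246,211),rd=(274,216),am=(163,183),vw=(153,236)),"scene":dict(rc=(244,180),bc=(303,168),rd=(275,205),am=(401,216),vw=(387,168))}
K=dict(rc=("red",.126,11),bc=("blue",.126,11),rd=("red",.028,13),am=("amber",.016,14),vw=("white",.020,20))
for n in S:
    c=cam(n)
    for k,(col,z,r) in K.items():
        w=worldblob(c,S[n][k],col,z,r); print(n,k,None if w is None else (w[0],w[1],w[2],w[3],round(w[4],4),np.round(w[5][0],4),np.round(w[5][1],4)))
    for t,z,nm in(("stand",.012,0),("tray",.016,0),("viewer",.02,0)):
        r=spotter.cut_out(t,n)[0]; cn=max(cv2.findContours(r["region"].astype(np.uint8),0,cv2.CHAIN_APPROX_NONE if 0 else 1)[0],key=len)[:,0]
        W=np.array([at_z(c,p,z)[:2] for p in cn],np.float32); b=cv2.minAreaRect(W); print(t,round(r["conf"],2),np.round(b[0],4),np.round(b[1],4),round(b[2],2))
    big=cv2.resize(c["pixels"][160:260,110:330] if n=="top" else c["pixels"][140:250,210:430],None,fx=3.6,fy=3.6,interpolation=cv2.INTER_CUBIC); cv2.imwrite(f"pics/{n}_crop.png",big[:,:,::-1])
E
```

```text
top rc (array([301.7811, 208.0172]), np.int32(233), array([ 0.5406, -0.0355]), array([ 0.5407, -0.0346]), 0.0178, array([ 0.5406, -0.0354]), array([0.032 , 0.0329]))
top bc (array([244.6835, 209.4404]), np.int32(218), array([0.5369, 0.0769]), array([0.5371, 0.077 ]), 0.0169, array([0.5369, 0.0768]), array([0.0308, 0.0319]))Traceback (most recent call last):
  File "<stdin>", line 8, in <module>
  File "h.py", line 27, in worldblob
    cc,rad=cv2.minEnclosingCircle(W); el=cv2.fitEllipse(W)
                                         ~~~~~~~~~~~~~~^^^
cv2.error: OpenCV(4.12.0) /io/opencv/modules/imgproc/src/shapedescr.cpp:361: error: (-201:Incorrect size of input array) There should be at least 5 points to fit the ellipse in function 'fitEllipseNoDirect'
```

```bash
sed -i 's/(s>150)&(v>50),"blue"/(s>110)\&(v>25),"blue"/; s/el=cv2.fitEllipse(W)/el=cv2.fitEllipse(W) if len(W)>5 else (cc,(0,0),0)/' h.py
python3 - <<'E'
from h import *
np.set_printoptions(precision=4,suppress=True)
S={"top":dict(rc=(302,210),bc=(246,211),rd=(274,216),am=(163,183),vw=(153,236)),"scene":dict(rc=(244,180),bc=(303,168),rd=(275,205),am=(401,216),vw=(387,168))}
K=dict(rc=("red",.126,11),bc=("blue",.126,11),rd=("red",.028,13),am=("amber",.016,14),vw=("white",.020,20))
for n in S:
    c=cam(n)
    for k,(col,z,r) in K.items():
        w=worldblob(c,S[n][k],col,z,r); print(n,k,None if w is None else (w[0],w[1],w[2],w[3],round(w[4],4),np.round(w[5][0],4),np.round(w[5][1],4)))
    for t,z,nm in(("stand",.012,0),("tray",.016,0),("viewer",.02,0)):
        R_=spotter.cut_out(t,n)
        if not R_: print(t,"none"); continue
        r=R_[0]; cn=max(cv2.findContours(r["region"].astype(np.uint8),0,1)[0],key=len)[:,0]
        W=np.array([at_z(c,p,z)[:2] for p in cn],np.float32); b=cv2.minAreaRect(W); print(t,round(r["conf"],2),np.round(b[0],4),np.round(b[1],4),round(b[2],2))
    big=cv2.resize(c["pixels"][160:260,110:330] if n=="top" else c["pixels"][140:250,210:430],None,fx=3.6,fy=3.6,interpolation=cv2.INTER_CUBIC); cv2.imwrite(f"pics/{n}_crop.png",big[:,:,::-1])
E
```

```text
top rc (array([301.813 , 208.6718]), np.int32(262), array([ 0.5393, -0.0355]), array([ 0.5387, -0.0359]), 0.0191, array([ 0.5393, -0.0356]), array([0.0323, 0.0369]))
top bc (array([244.7431, 209.4862]), np.int32(218), array([0.5368, 0.0768]), array([0.537 , 0.0767]), 0.0169, array([0.5369, 0.0767]), array([0.0308, 0.0318]))
top rd (array([274.9179, 214.1119]), np.int32(268), array([0.5435, 0.0181]), array([0.5405, 0.0203]), 0.0226, array([0.5428, 0.0191]), array([0.0366, 0.0452]))
top am (array([161.4286, 181.9696]), np.int32(329), array([0.6149, 0.2674]), array([0.615 , 0.2675]), 0.0227, array([0.615 , 0.2674]), array([0.0429, 0.0439]))
top vw None
stand 0.82 [0.5364 0.0207] [0.0886 0.1987] 3.86
tray 0.68 [ 0.5061 -0.263 ] [0.1895 0.1126] 8.04
viewer 0.92 [0.4947 0.2781] [0.0883 0.0842] 79.93
scene rc (array([244.4046, 180.9031]), np.int32(351), array([ 0.5417, -0.0341]), array([ 0.5411, -0.0316]), 0.0256, array([ 0.5412, -0.0341]), array([0.0328, 0.0513]))
scene bc (array([303.8365, 168.0266]), np.int32(263), array([0.5371, 0.0785]), array([0.538 , 0.0771]), 0.0251, array([0.537 , 0.0782]), array([0.0282, 0.051 ]))
scene rd (array([275.0247, 203.7986]), np.int32(283), array([0.5421, 0.0206]), array([0.5413, 0.0211]), 0.0218, array([0.5416, 0.0207]), array([0.0406, 0.0413]))
scene am (array([401.3127, 214.774 ]), np.int32(323), array([0.6166, 0.2681]), array([0.6163, 0.268 ]), 0.0223, array([0.6164, 0.2681]), array([0.0419, 0.0431]))
scene vw (array([386.9103, 167.1317]), np.int32(524), array([0.4982, 0.2798]), array([0.4981, 0.2795]), 0.0318, array([0.4976, 0.2798]), array([0.06  , 0.0617]))
stand 0.94 [0.5439 0.0205] [0.0905 0.2006] 3.3
tray 0.83 [ 0.5134 -0.2627] [0.1994 0.1124] 8.8
viewer 0.78 [0.5046 0.2744] [0.086  0.0925] 79.77
```

View pics/top_crop.png

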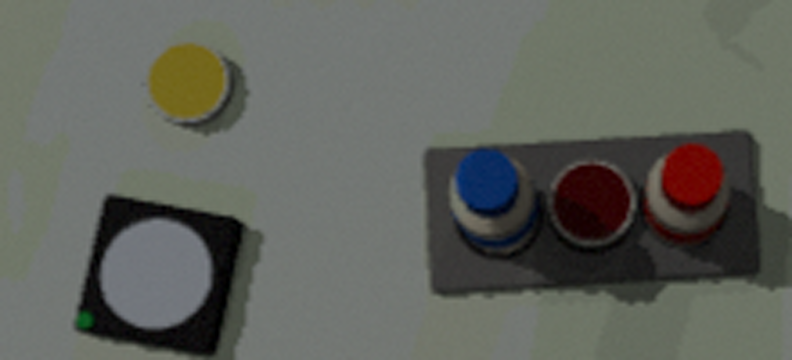

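View pics/scene_crop.png

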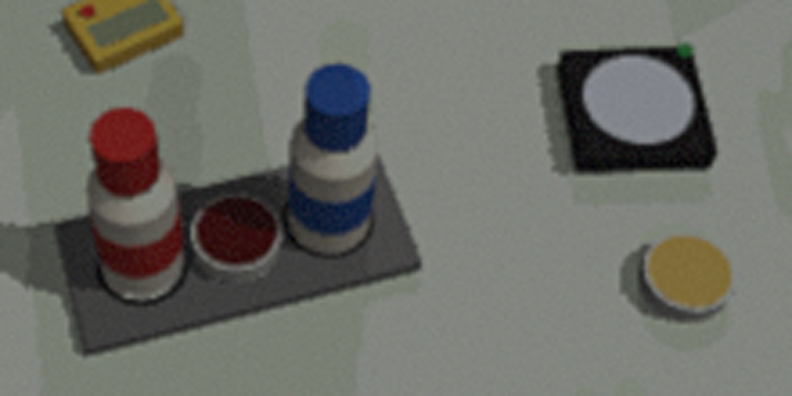

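Both crops confirm the layout: all bottles and dishes stand clear, and the viewer's disc is plainly visible. I'll get final cap positions by matching the projected cap silhouette, and compare arm state.

```bash
cat >> h.py <<'E'
from scipy.optimize import fsolve
def sil(c,x,y,z0,z1,r):   # centroid of the silhouette of an upright cylinder, x8 subpixel
    a=np.linspace(0,2*np.pi,60); P=np.array([proj(c,(x+r*np.cos(t),y+r*np.sin(t),z)) for z in(z0,z1) for t in a],np.float32)
    h=cv2.convexHull(P); m=cv2.moments(h); return np.array([m["m10"],m["m01"]])/m["m00"], m["m00"]
def fit(c,uv,col,z0,z1,rad,win):
    b=blob(c,uv,col,win)
    x=fsolve(lambda p: sil(c,p[0],p[1],z0,z1,rad)[0]-b[0], at_z(c,uv,(z0+z1)/2)[:2]); return x,b[1],round(sil(c,*x,z0,z1,rad)[1])
E
python3 - <<'E'
from h import *
np.set_printoptions(precision=4,suppress=True)
T={"top":cv2.imread("pics/top0.png"),"scene":cv2.imread("pics/scene0.png")}
S={"top":dict(rc=(302,209),bc=(246,211),rd=(274,216),am=(163,183),vw=(153,236)),"scene":dict(rc=(244,181),bc=(303,169),rd=(275,205),am=(401,216),vw=(387,168))}
K=dict(rc=("red",.092,.126,.017,13),bc=("blue",.092,.126,.017,13),rd=("red",.027,.028,.023,12),am=("amber",.0145,.016,.023,14),vw=("white",.0199,.020,.033,19))
for n in S:
    c=cam(n); 
    for k,a in K.items():
        if k=="vw" : 
            g=c["pixels"].min(2); u,v=S[n][k]; w=np.zeros_like(g); cv2.circle(w,(u,v),20,1,-1); m=((g>75)&(w>0)).astype(np.uint8)
            nn,l,st,ce=cv2.connectedComponentsWithStats(m); i=1+np.argmax(st[1:,4]); print(n,k,at_z(c,ce[i],.02)[:2],st[i,2:]); continue
        print(n,k,*fit(c,S[n][k],*a))
s=env.get_state(); print(s["clock"],s["tcp_pos"])
E
```

```text
top rc [ 0.5417 -0.0362] 263 273
top bc [0.5393 0.0778] 215 275
top rd [0.5431 0.0184] 274 355
top am [0.6151 0.2676] 329 343
top vw [0.4963 0.2793] [ 31  30 740]
scene rc [ 0.5314 -0.0338] 369 404
scene bc [0.5256 0.0822] 263 393
scene rd [0.5414 0.0208] 292 341
scene am [0.6159 0.2685] 323 355
scene vw [0.4985 0.28  ] [ 31  25 597]
1.65 [0.2003 0.539  0.2313]
```

Emit:
jog_arm:
  increments:
    - [[0,0,0,0,0,-0.0378,0],[0,0,0,0,0,-0.0378,0],[0,0,0,0,0,-0.0378,0],[-0.0856,-0.1436,0,0,0,0,0],[-0.0856,-0.1436,0,0,0,0,0],[-0.0856,-0.1436,0,0,0,0,0],[-0.0856,-0.1436,0,0,0,0,0],[-0.0856,-0.1436,0,0,0,0,0],[-0.0856,-0.1436,0,0,0,0,0],[-0.0856,-0.1436,0,0,0,0,0],[-0.0856,-0.1436,0,0,0,0,0],[-0.0856,-0.1436,0,0,0,0,0],[-0.0856,-0.1436,0,0,0,0,0],[-0.0856,-0.1436,0,0,0,0,0],[-0.0856,-0.1436,0,0,0,0,0],[-0.0856,-0.1436,0,0,0,0,0],[-0.0856,-0.1436,0,0,0,0,0],[-0.0856,-0.1436,0,0,0,0,0],[-0.0856,-0.1436,0,0,0,0,0],[0,0,0,0,0,0,0]]

```text
clock: 3.65
tcp_pos: [0.5455, -0.0395, 0.2307]
orientation: [0.001, 0.002, 1.0, -0.001]
wrist_force: [0.1, 0.9, -1.2]
finger_gap: 0.0854
grip_force: 0.0
```

Emit:
jog_arm:
  increments:
    - [[0,0,0.1,0,0,0,0],[0,0,0.1,0,0,0,0],[0,0,0.1,0,0,0,0],[0,0,0,0,0,0,0],[0,0,0,0,0,0,0]]

```text
clock: 4.15
tcp_pos: [0.5425, -0.0347, 0.1565]
orientation: [-0.0, -0.0, 1.0, 0.0]
wrist_force: [-0.2, 0.7, -0.5]
finger_gap: 0.0854
grip_force: 0.0
```

Run:
```python
from h import *
print({k:np.round(v,4) for k,v in env.get_state().items() if k in("tcp_pos","orientation","clock","joint_pos")})
t=cam("top");s=cam("scene")
a=cv2.resize(t["pixels"][150:260,230:340],None,fx=3.6,fy=3.6,interpolation=2);b=cv2.resize(s["pixels"][110:220,195:305],None,fx=3.6,fy=3.6,interpolation=2)
cv2.imwrite("pics/p1.png",np.hstack([a,b])[:,:,::-1])
```

```text
{'clock': np.float64(4.15), 'joint_pos': array([-2.1170e-01,  2.8730e-01, -1.7580e-01,  1.1086e+00,  2.0000e-04,
       -2.1260e-01]), 'tcp_pos': array([ 0.5425, -0.0347,  0.1565]), 'orientation': array([-5.e-04, -5.e-04,  1.e+00,  2.e-04])}
```

View pics/p1.png

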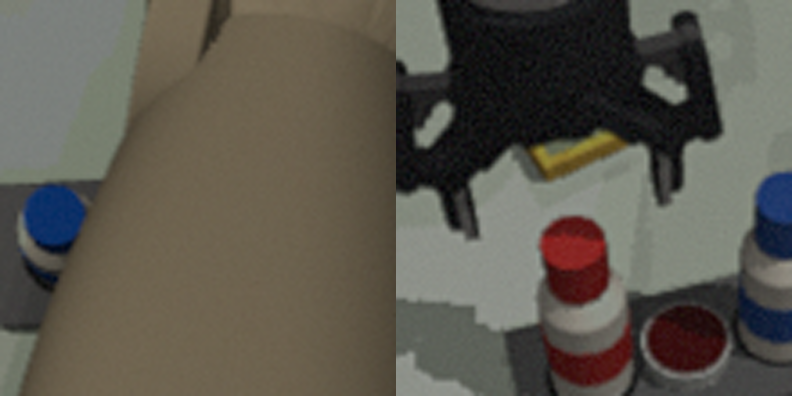

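Scene crop: the fingers straddle the red cap (crop 575,235) and are still above it. The top view is blocked by the arm. Descending and closing.

Emit:
jog_arm:
  increments:
    - [[0,0,0.07,0,0,0,0],[0,0,0.07,0,0,0,0],[0,0,0.066,0,0,0,0],[0,0,0,0,0,0,0],[0,0,0,0,0,0,0],[0,0,0,0,0,0,150],[0,0,0,0,0,0,200],[0,0,0,0,0,0,255],[0,0,0,0,0,0,255],[0,0,0,0,0,0,255],[0,0,0,0,0,0,255],[0,0,0,0,0,0,255],[0,0,0,0,0,0,255],[0,0,0,0,0,0,255]]
  force: 40

```text
clock: 5.65
tcp_pos: [0.5435, -0.0352, 0.1055]
orientation: [0.001, -0.0, 1.0, 0.0]
wrist_force: [-1.5, 1.1, 5.1]
finger_gap: 0.0331
grip_force: 39.5
```

Emit:
jog_arm:
  increments:
    - [[0,0,-0.03,0,0,0,255],[0,0,-0.07,0,0,0,255],[0,0,-0.07,0,0,0,255],[0,0,-0.05,0,0,0,255],[0,0,-0.02,0,0,0,255],[-0.004,-0.05,0,0,0,0,255],[-0.004,-0.1,0,0,0,0,255],[-0.004,-0.14,0,0,0,0,255],[-0.004,-0.15,0,0,0,0,255],[-0.004,-0.15,0,0,0,0,255],[-0.004,-0.14,0,0,0,0,255],[-0.004,-0.1,0,0,0,0,255],[-0.004,-0.055,0,0,0,0,255],[0,0,0.06,0,0,0,255],[0,0,0.08,0,0,0,255],[0,0,0.06,0,0,0,255],[0,0,0.02,0,0,0,255],[0,0,0,0,0,0,255],[0,0,0,0,0,0,255]]

```text
clock: 7.55
tcp_pos: [0.5514, -0.2565, 0.1102]
orientation: [0.0, -0.0, 1.0, -0.0]
wrist_force: [0.4, -0.9, -0.7]
finger_gap: 0.0333
grip_force: 40.0
```

Run:
```python
from h import *
s=cam("scene");print(env.get_state()["tcp_pos"],env.get_state()["wrist_force"])
b=cv2.resize(s["pixels"][110:280,70:330],None,fx=3,fy=3,interpolation=2)
cv2.imwrite("pics/p2.png",b[:,:,::-1])
```

```text
[ 0.55162295 -0.25664193  0.11063336] [0.66221124 0.55605022 0.03444933]
```

View pics/p2.png

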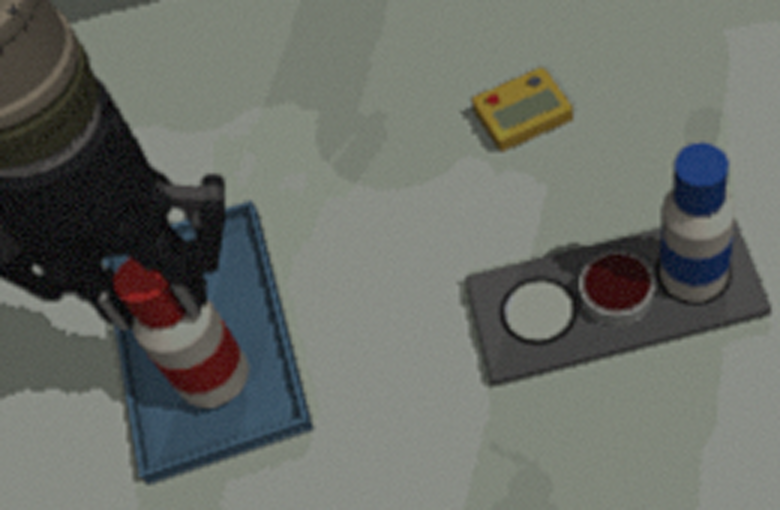

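Run:
```python
from h import *
s=cam("scene"); f=lambda P:np.round((proj(s,P)-[70,110])*3)
for z in(.017,.109,.143): print(z,f((.5516,-.2566,z)))
print(f((.5425,-.0355,.012)),f((.5425,-.0355,.138)),f((.5373,.0767,.138)))
```

```text
0.017 [210. 379.]
0.109 [161. 309.]
0.143 [140. 279.]
[536. 309.] [519. 203.] [700. 163.]
```

The bottle is upright: its lean matches the perspective prediction for a vertical one. Lowering onto the tray floor.

Emit:
jog_arm:
  increments:
    - [[0,0,0.02,0,0,0,255],[0,0,0.02,0,0,0,255],[0,0,0.008,0,0,0,255],[0,0,0.004,0,0,0,255],[0,0,0,0,0,0,255],[0,0,0,0,0,0,255]]

```text
clock: 8.25
tcp_pos: [0.5512, -0.2563, 0.0976]
orientation: [0.0, -0.0, 1.0, 0.0]
wrist_force: [-1.8, 1.6, 5.5]
finger_gap: 0.0331
grip_force: 40.5
```

Emit:
jog_arm:
  increments:
    - [[0,0,0,0,0,0,180],[0,0,0,0,0,0,120],[0,0,0,0,0,0,60],[0,0,0,0,0,0,0],[0,0,0,0,0,0,0],[0,0,0,0,0,0,0],[0,0,-0.06,0,0,0,0],[0,0,-0.15,0,0,0,0],[0,0,-0.15,0,0,0,0],[0.006,0.1,0,0,0,0,0],[0.006,0.16,0,0,0,0,0],[0.006,0.16,0,0,0,0,0],[0.006,0.16,0,0,0,0,0],[0.006,0.16,0,0,0,0,0],[0.006,0.16,0,0,0,0,0],[0.006,0.16,0,0,0,0,0],[0.006,0.16,0,0,0,0,0],[0.006,0.112,0,0,0,0,0],[0,0,0,0,0,0,0],[0,0,0,0,0,0,0]]

```text
clock: 10.25
tcp_pos: [0.5374, 0.077, 0.1868]
orientation: [0.0, -0.001, 1.0, -0.0]
wrist_force: [0.5, 0.0, -0.2]
finger_gap: 0.0854
grip_force: 0.0
```

Run:
```python
from h import *
s=cam("scene");save(s,"pics/s3.png");st=env.get_state();print(st["tcp_pos"],st["finger_gap"])
print(np.round((proj(s,(.5373,.0767,.138))-[70,110])*3))
b=cv2.resize(s["pixels"][90:270,70:330],None,fx=3,fy=3,interpolation=2)
cv2.imwrite("pics/p3.png",b[:,:,::-1])
```

```text
[0.53749731 0.07624024 0.18678184] 0.0853303949351613
[700. 163.]
```

View pics/p3.png

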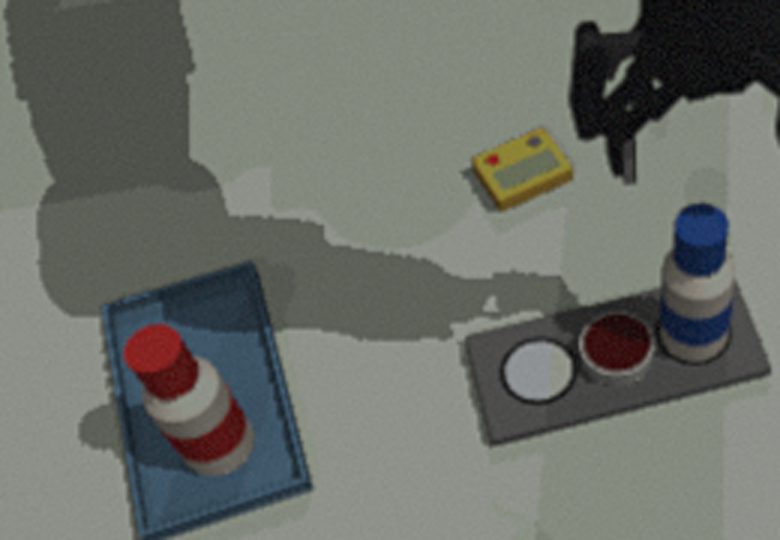

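The red bottle stands upright in the tray. The blue cap top is at crop (701,225), against a predicted (700,223), so I'll grasp blue.

Emit:
jog_arm:
  increments:
    - [[0,0,0.1,0,0,0,0],[0,0,0.1,0,0,0,0],[0,0,0.08,0,0,0,0],[0,0,0.046,0,0,0,0],[0,0,0,0,0,0,0],[0,0,0,0,0,0,150],[0,0,0,0,0,0,200],[0,0,0,0,0,0,255],[0,0,0,0,0,0,255],[0,0,0,0,0,0,255],[0,0,0,0,0,0,255],[0,0,0,0,0,0,255],[0,0,0,0,0,0,255]]
  force: 40

```text
clock: 11.6
tcp_pos: [0.5382, 0.0767, 0.1064]
orientation: [0.001, -0.0, 1.0, 0.0]
wrist_force: [0.1, 1.0, 6.0]
finger_gap: 0.0329
grip_force: 39.7
```

Emit:
jog_arm:
  increments:
    - [[0,0,-0.03,0,0,0,255],[0,0,-0.07,0,0,0,255],[0,0,-0.07,0,0,0,255],[0,0,-0.05,0,0,0,255],[0,0,-0.02,0,0,0,255],[0.02,-0.05,0,0,0,0,255],[0.03,-0.1,0,0,0,0,255],[0.04,-0.14,0,0,0,0,255],[0.04,-0.16,0,0,0,0,255],[0.04,-0.16,0,0,0,0,255],[0.04,-0.16,0,0,0,0,255],[0.04,-0.16,0,0,0,0,255],[0.03,-0.16,0,0,0,0,255],[0.02,-0.14,0,0,0,0,255],[0,-0.1,0,0,0,0,255],[0,-0.055,0,0,0,0,255],[0,0,0.06,0,0,0,255],[0,0,0.08,0,0,0,255],[0,0,0.06,0,0,0,255],[0,0,0.02,0,0,0,255]]

```text
clock: 13.6
tcp_pos: [0.4609, -0.2683, 0.108]
orientation: [-0.002, -0.0, 1.0, 0.002]
wrist_force: [-0.2, 0.1, -2.1]
finger_gap: 0.0331
grip_force: 40.1
```

Emit:
jog_arm:
  increments:
    - [[0,0,0,0,0,0,255],[0,0,0.02,0,0,0,255],[0,0,0.02,0,0,0,255],[0,0,0.008,0,0,0,255],[0,0,0.004,0,0,0,255],[0,0,0,0,0,0,255],[0,0,0,0,0,0,255]]

```text
clock: 14.3
tcp_pos: [0.463, -0.2698, 0.0984]
orientation: [0.001, -0.0, 1.0, -0.0]
wrist_force: [-1.9, 1.7, 5.8]
finger_gap: 0.0329
grip_force: 40.9
```

Emit:
jog_arm:
  increments:
    - [[0,0,0,0,0,0,180],[0,0,0,0,0,0,120],[0,0,0,0,0,0,60],[0,0,0,0,0,0,0],[0,0,0,0,0,0,0],[0,0,0,0,0,0,0],[0,0,-0.06,0,0,0,0],[0,0,-0.15,0,0,0,0],[0,0,-0.15,0,0,0,0],[-0.03,0.12,0,0,0,0,0],[-0.04,0.16,0,0,0,0,0],[-0.04,0.16,0,0,0,0,0],[-0.04,0.16,0,0,0,0,0],[-0.04,0.16,0,0,0,0,0],[-0.04,0.16,0,0,0,0,0],[-0.04,0.14,0,0,0,0,0],[-0.038,0.1,0.08,0,0,0,0],[0,0,0.12,0,0,0,0],[0,0,0.12,0,0,0,0],[0,0,0,0,0,0,0]]

```text
clock: 16.3
tcp_pos: [0.5362, 0.0211, 0.1034]
orientation: [-0.004, -0.001, 1.0, 0.0]
wrist_force: [-0.3, -0.3, 0.2]
finger_gap: 0.0854
grip_force: 0.0
```

Run:
```python
from h import *
s=cam("scene");save(s,"pics/s4.png");st=env.get_state();print(st["tcp_pos"],st["finger_gap"])
print("dish",fit(s,(275,205),"red",.0265,.028,.023,14), (proj(s,(.5415,.0205,.028))-[70,90])*3)
b=cv2.resize(s["pixels"][90:280,70:330],None,fx=3,fy=3,interpolation=2)
cv2.imwrite("pics/p4.png",b[:,:,::-1])
```

```text
[0.53755346 0.02065292 0.10562586] 0.085200769007086
dish (array([0.54098324, 0.02094155]), np.int32(296), 343) [614.81323091 340.64475902]
```

View pics/p4.png

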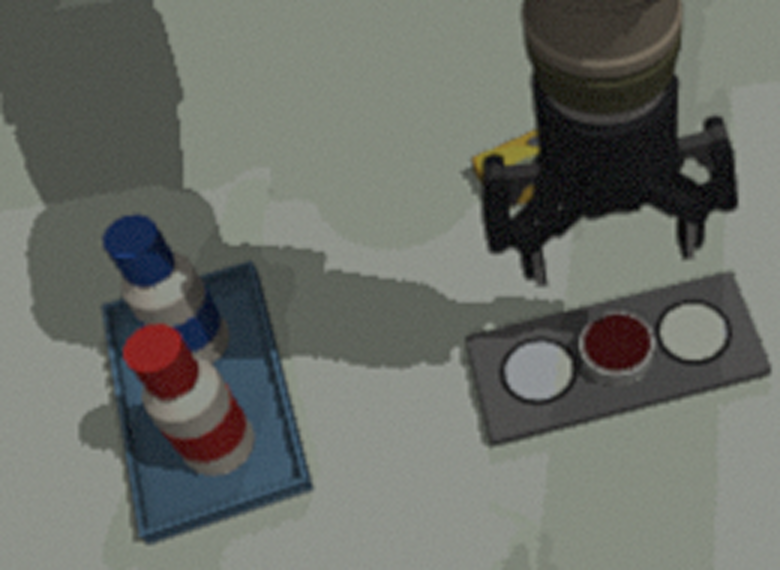

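Both bottles stand in the tray, and the rings are visible at crop (539,371) and (693,331). Descending on the dish.

Emit:
jog_arm:
  increments:
    - [[-0.004,0,0.1,0,0,0,0],[0,0,0.1,0,0,0,0],[0,0,0.08,0,0,0,0],[0,0,0.05,0,0,0,0],[0,0,0.03,0,0,0,0],[0,0,0,0,0,0,0],[0,0,0,0,0,0,0]]

```text
clock: 17.05
tcp_pos: [0.5413, 0.0201, 0.0183]
orientation: [0.001, -0.0, 1.0, -0.0]
wrist_force: [-0.1, -0.7, 0.5]
finger_gap: 0.0851
grip_force: 0.0
```

Run:
```python
from h import *
st=env.get_state();print(st["tcp_pos"],st["wrist_force"])
c=cam("scene"); g=cv2.cvtColor(cv2.imread("pics/s4.png"),cv2.COLOR_BGR2GRAY)
W=[]
for u,v in((249.7,213.7),(301,200.3)):
    w=np.zeros_like(g); cv2.circle(w,(int(u),int(v)),14,1,-1); m=((g>105)&(w>0)).astype(np.uint8)
    n,l,s,ce=cv2.connectedComponentsWithStats(m); i=1+np.argmax(s[1:,4]); W.append(at_z(c,ce[i],.012)[:2]); print(W[-1],s[i],ce[i])
print((W[0]+W[1])/2, np.linalg.norm(W[1]-W[0]), np.degrees(np.arctan2(*(W[0]-W[1])[::1])))
```

```text
[0.54133617 0.02012432 0.01830491] [-0.051478   -0.66323352  0.51966341]
[ 0.54298803 -0.03496892] [239 204  21  19 324] [249.04938272 213.15740741]
[0.53544017 0.07669223] [290 192  22  18 312] [300.61217949 200.21794872]
[0.5392141  0.02086166] 0.11191596916307026 176.1329117432955
```

Emit:
jog_arm:
  increments:
    - [[0,0,0.014,0,0,0,0],[0,0,0,0,0,0,60],[0,0,0,0,0,0,100],[0,0,0,0,0,0,150],[0,0,0,0,0,0,200],[0,0,0,0,0,0,200],[0,0,0,0,0,0,200],[0,0,0,0,0,0,200],[0,0,0,0,0,0,200],[0,0,0,0,0,0,200]]
  force: 30

```text
clock: 18.1
tcp_pos: [0.5406, 0.0203, 0.0143]
orientation: [0.0, -0.0, 1.0, 0.0]
wrist_force: [-1.7, 0.1, 6.5]
finger_gap: 0.0506
grip_force: 31.1
```

Emit:
jog_arm:
  increments:
    - [[0,0,-0.03,0,0,0,200],[0,0,-0.07,0,0,0,200],[0,0,-0.07,0,0,0,200],[0,0,-0.03,0,0,0,200],[0.01,0.06,0,0,0,0,200],[0.02,0.1,0,0,0,0,200],[0.02,0.14,0,0,0,0,200],[0.022,0.14,0,0,0,0,200],[0.022,0.14,0,0,0,0,200],[0.02,0.14,0,0,0,0,200],[0.02,0.14,0,0,0,0,200],[0.02,0.1,0,0,0,0,200],[0.01,0.05,0,0,0,0,200],[0.01,0.028,0,0,0,0,200],[0,0,0.05,0,0,0,200],[0,0,0.03,0,0,0,200],[0,0,0,0,0,0,200],[0,0,0,0,0,0,200]]

```text
clock: 19.9
tcp_pos: [0.4967, 0.2786, 0.0431]
orientation: [-0.001, 0.001, 1.0, -0.0]
wrist_force: [0.6, -0.1, 0.4]
finger_gap: 0.0508
grip_force: 31.3
```

Run:
```python
from h import *
s=cam("scene");st=env.get_state();print(st["tcp_pos"],st["finger_gap"])
z=st["tcp_pos"][2]-.0023
uv=proj(s,(*st["tcp_pos"][:2],z+.016)); print(uv, (uv-[310,90])*3)
print("dish",fit(s,uv,"red",z+.0145,z+.016,.023,16))
print("disc",(proj(s,(.4974,.2797,.02))-[310,90])*3)
b=cv2.resize(s["pixels"][90:270,310:490],None,fx=3,fy=3,interpolation=2)
cv2.imwrite("pics/p5.png",b[:,:,::-1])
```

```text
[0.49706661 0.27889205 0.04362069] 0.050372684497663044
[390.29470102 156.06198551] [240.88410307 198.18595654]
dish (array([0.49899418, 0.28015315]), np.int32(230), 307)
disc [230.26731638 230.55551014]
```

View pics/p5.png

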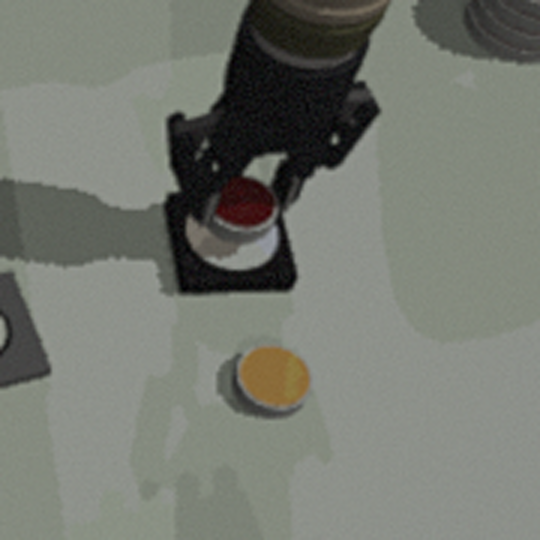

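The dish is held level over the disc. Scene measurement puts dish and disc within about 1 mm of each other, so I'll lower it.

Emit:
jog_arm:
  increments:
    - [[0,0,0.03,0,0,0,200],[0,0,0.03,0,0,0,200],[0,0,0.015,0,0,0,200],[0,0,0.008,0,0,0,200],[0,0,0,0,0,0,200],[0,0,0,0,0,0,200]]

```text
clock: 20.55
tcp_pos: [0.4969, 0.2799, 0.0231]
orientation: [0.0, -0.0, 1.0, 0.0]
wrist_force: [0.9, 0.1, -0.2]
finger_gap: 0.0506
grip_force: 31.3
```

Emit:
jog_arm:
  increments:
    - [[0,0,0.002,0,0,0,200],[0,0,0.002,0,0,0,200],[0,0,0,0,0,0,200],[0,0,0,0,0,0,200]]

```text
clock: 20.95
tcp_pos: [0.497, 0.2799, 0.0223]
orientation: [0.0, -0.0, 1.0, 0.0]
wrist_force: [-1.3, 0.7, 2.0]
finger_gap: 0.0505
grip_force: 31.5
```

Emit:
jog_arm:
  increments:
    - [[0,0,0,0,0,0,150],[0,0,0,0,0,0,100],[0,0,0,0,0,0,50],[0,0,0,0,0,0,0],[0,0,0,0,0,0,0],[0,0,0,0,0,0,0],[0,0,-0.05,0,0,0,0],[0,0,-0.1,0,0,0,0],[0,0,-0.15,0,0,0,0],[0,0,-0.15,0,0,0,0],[0,-0.12,-0.1,0,0,0,0],[0,-0.15,-0.1,0,0,0,0],[0,-0.15,0,0,0,0,0],[0,-0.15,0,0,0,0,0],[0,-0.15,0,0,0,0,0],[0,0,0,0,0,0,0]]

```text
clock: 22.55
tcp_pos: [0.4971, 0.0963, 0.1858]
orientation: [0.001, 0.002, 1.0, -0.001]
wrist_force: [0.2, 0.9, 0.2]
finger_gap: 0.0852
grip_force: 0.0
```

```bash
cat > d.py <<'E'
from h import *
np.set_printoptions(precision=4,suppress=True)
st=env.get_state();print(st["tcp_pos"],st["clock"])
t=cam("top");s=cam("scene")
for c,d,a,n in((t,(153,236),(163,183),"t"),(s,(387,166),(401,216),"s")):
    b=blob(c,d,"red",16); cn=max(cv2.findContours(b[2].astype(np.uint8),0,1)[0],key=len)[:,0]
    print(n,"red",b[1],at_z(c,b[0],.036)[:2],np.array(cv2.minEnclosingCircle(np.array([at_z(c,p,.036)[:2] for p in cn],np.float32))[0]))
    print(n,"amber",at_z(c,blob(c,a,"amber",14)[0],.016)[:2])
f=lambda c,u,v:cv2.resize(c["pixels"][v-28:v+28,u-28:u+28],None,fx=7,fy=7,interpolation=2)
cv2.imwrite("pics/p6.png",np.hstack([f(t,153,236),f(s,387,166)])[:,:,::-1])
for c,u,v in((t,153,236),(s,387,166)): print((proj(c,(.497,.2799,.036))-[u-28,v-28])*7)
E
python3 d.py
```

```text
[0.4971 0.0963 0.1858] 22.55Traceback (most recent call last):
  File "d.py", line 6, in <module>
    b=blob(c,d,"red",16); cn=max(cv2.findContours(b[2].astype(np.uint8),0,1)[0],key=len)[:,0]
                                                  ~^^^
TypeError: 'NoneType' object is not subscriptable
```

Run:
```python
from h import *
t=cam("top");s=cam("scene")
f=lambda c,u,v:cv2.resize(c["pixels"][v-30:v+30,u-30:u+30],None,fx=6.5,fy=6.5,interpolation=2)
cv2.imwrite("pics/p6.png",np.hstack([f(t,153,236),f(s,387,166)])[:,:,::-1])
for c,u,v in((t,153,236),(s,387,166)): print((proj(c,(.497,.2799,.036))-[u-30,v-30])*6.5, c["pixels"][v-4,u])
```

```text
[181.72989699 184.26706247] [113 102  81]
[204.35431307 170.23316674] [57 11 11]
```

View pics/p6.png

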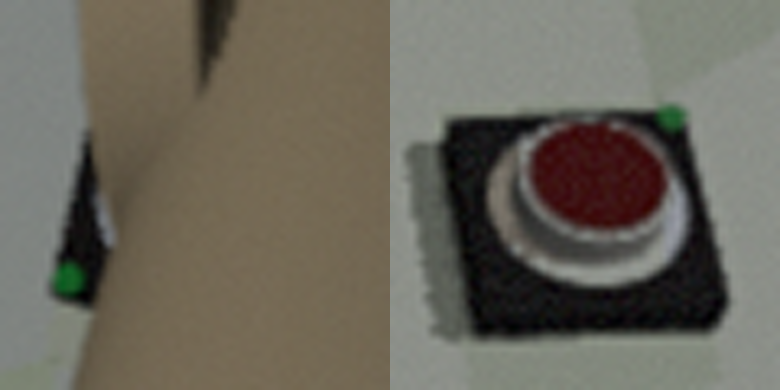

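Run:
```python
from h import *
np.set_printoptions(precision=4,suppress=True)
s=cam("scene"); b=blob(s,(389,163),"red",16); cn=max(cv2.findContours(b[2].astype(np.uint8),0,1)[0],key=len)[:,0]
for z in(.034,.036): print(b[1],b[0],at_z(s,b[0],z)[:2],np.array(cv2.minEnclosingCircle(np.array([at_z(s,p,z)[:2] for p in cn],np.float32))))
print(env.get_state()["clock"])
```

```text
Traceback (most recent call last):
ValueError: setting an array element with a sequence. The requested array has an inhomogeneous shape after 1 dimensions. The detected shape was (2,) + inhomogeneous part.
```

Run:
```python
from h import *
np.set_printoptions(precision=4,suppress=True)
s=cam("scene"); b=blob(s,(389,163),"red",16); cn=max(cv2.findContours(b[2].astype(np.uint8),0,1)[0],key=len)[:,0]
for z in(.034,.036): print(b[1],b[0],at_z(s,b[0],z)[:2],cv2.minEnclosingCircle(np.array([at_z(s,p,z)[:2] for p in cn],np.float32)))
print(env.get_state()["clock"])
```

```text
251 [388.4382 162.6693] [0.4969 0.2804] ((0.49649307131767273, 0.2807123064994812), 0.021700840443372726)
251 [388.4382 162.6693] [0.4982 0.2794] ((0.4978569746017456, 0.27972957491874695), 0.02163655124604702)
22.85
```

The dish reads (0.498,0.279) against a disc centre of (0.4985,0.280), so it is centred. Next is the amber dish.

Emit:
jog_arm:
  increments:
    - [[-0.04,0.06,0,0,0,0,0],[-0.08,0.11,0,0,0,0,0],[-0.09,0.13,0,0,0,0,0],[-0.09,0.13,0,0,0,0,0],[-0.09,0.12,0,0,0,0,0],[-0.06,0.08,0.04,0,0,0,0],[-0.022,0.04,0.1,0,0,0,0],[0,0,0.14,0,0,0,0],[0,0,0.14,0,0,0,0],[0,0,0.1,0,0,0,0],[0,0,0.08,0,0,0,0],[0,0,0,0,0,0,0],[0,0,0,0,0,0,0]]

```text
clock: 24.15
tcp_pos: [0.6143, 0.2682, 0.0344]
orientation: [-0.0, -0.001, 1.0, -0.0]
wrist_force: [-1.0, 0.7, 0.0]
finger_gap: 0.0852
grip_force: 0.0
```

Run:
```python
from h import *
np.set_printoptions(precision=4,suppress=True)
st=env.get_state();print(st["tcp_pos"])
s=cam("scene"); b=blob(s,(401,216),"amber",14); print(b[1],at_z(s,b[0],.016)[:2])
f=lambda c,u,v:cv2.resize(c["pixels"][v-35:v+30,u-40:u+40],None,fx=6,fy=6,interpolation=2)
cv2.imwrite("pics/p7.png",f(s,395,205)[:,:,::-1])
```

```text
[0.6143 0.2682 0.0344]
240 [0.6214 0.2666]
```

View pics/p7.png

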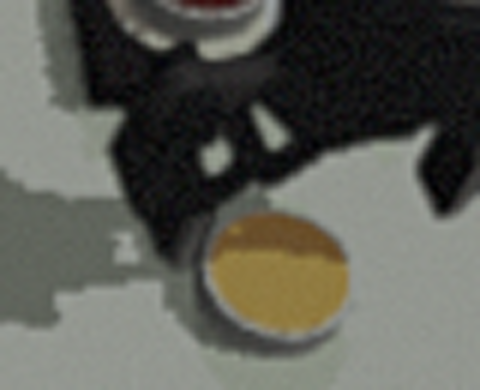

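Run:
```python
from h import *
s=cam("scene"); f=lambda P:np.round((proj(s,P)-[355,170])*6)
for P in((.6143,.2682,.016),(.6143,.2682,.047),(.6143,.2682-.0427,.047),(.6143,.2682+.0427,.047),(.6143,.2682-.0427,.06)): print(P,f(P))
```

```text
(0.6143, 0.2682, 0.016) [276. 263.]
(0.6143, 0.2682, 0.047) [300. 215.]
(0.6143, 0.22549999999999998, 0.047) [176. 240.]
(0.6143, 0.3109, 0.047) [422. 192.]
(0.6143, 0.22549999999999998, 0.06) [185. 219.]
```

The fingers straddle the amber dish as predicted. Lowering 31 mm and gripping.

Emit:
jog_arm:
  increments:
    - [[-0.004,0,0.05,0,0,0,0],[0,0,0.05,0,0,0,0],[0,0,0.024,0,0,0,0],[0,0,0,0,0,0,0],[0,0,0,0,0,0,60],[0,0,0,0,0,0,100],[0,0,0,0,0,0,150],[0,0,0,0,0,0,200],[0,0,0,0,0,0,200],[0,0,0,0,0,0,200],[0,0,0,0,0,0,200],[0,0,0,0,0,0,200],[0,0,0,0,0,0,200]]
  force: 30

```text
clock: 25.55
tcp_pos: [0.6165, 0.2675, 0.0043]
orientation: [0.001, -0.0, 1.0, 0.0]
wrist_force: [0.4, -0.9, 5.5]
finger_gap: 0.0507
grip_force: 31.6
```

Emit:
jog_arm:
  increments:
    - [[0,0,-0.03,0,0,0,200],[0,0,-0.07,0,0,0,200],[0,0,-0.09,0,0,0,200],[0,0,-0.05,0,0,0,200],[0.01,-0.05,0,0,0,0,200],[0.03,-0.1,0,0,0,0,200],[0.04,-0.13,0,0,0,0,200],[0.04,-0.14,0,0,0,0,200],[0.04,-0.14,0,0,0,0,200],[0.04,-0.14,0,0,0,0,200],[0.04,-0.13,0,0,0,0,200],[0.04,-0.09,0,0,0,0,200],[0.028,-0.07,0,0,0,0,200],[0,0,0.06,0,0,0,200],[0,0,0.06,0,0,0,200],[0,0,0.02,0,0,0,200],[0,0,0,0,0,0,200],[0,0,0,0,0,0,200]]

```text
clock: 27.35
tcp_pos: [0.5387, 0.0197, 0.0285]
orientation: [-0.0, -0.0, 1.0, 0.0]
wrist_force: [0.6, 0.0, -0.4]
finger_gap: 0.0503
grip_force: 31.3
```

Run:
```python
from h import *
np.set_printoptions(precision=4,suppress=True)
st=env.get_state();p=st["tcp_pos"];print(p,st["finger_gap"])
s=cam("scene"); z=p[2]-.0043; uv=proj(s,(*p[:2],z+.016)); b=blob(s,uv,"amber",15); print(b[1],at_z(s,b[0],z+.016)[:2])
cn=max(cv2.findContours(b[2].astype(np.uint8),0,1)[0],key=len)[:,0]
print(cv2.minEnclosingCircle(np.array([at_z(s,q,z+.016)[:2] for q in cn],np.float32)))
u,v=np.round(uv).astype(int); print((proj(s,(.5392,.0209,.012))-[u-45,v-35])*6)
cv2.imwrite("pics/p8.png",cv2.resize(s["pixels"][v-35:v+40,u-45:u+45],None,fx=6,fy=6,interpolation=2)[:,:,::-1])
```

```text
[0.5387 0.0197 0.0285] 0.05027904613273131
127 [0.5507 0.0185]
((0.5449240207672119, 0.018162330612540245), 0.020407287403941154)
[276.462  255.7261]
```

View pics/p8.png

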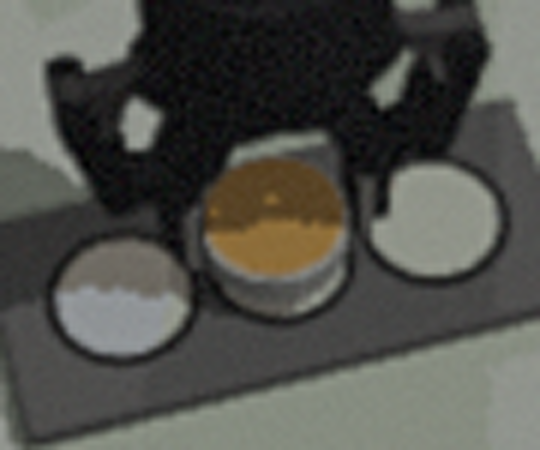

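Run:
```python
from h import *
np.set_printoptions(precision=4,suppress=True)
p=env.get_state()["tcp_pos"]; s=cam("scene"); z=p[2]-.0043; u,v=np.round(proj(s,(*p[:2],z+.016))).astype(int)
o=lambda q:np.array(q)/6+[u-45,v-35]-.42
print(u,v,"dish",at_z(s,o((274,217)),z+.016),"ring",at_z(s,o((280.5,258.5)),.012),(o((123,297)),o((438,220))), p)
hsv=cv2.cvtColor(s["pixels"],cv2.COLOR_RGB2HSV); h,S,V=cv2.split(hsv); m=((h>8)&(h<32)&(S>110)&(V>40)).astype(np.uint8); m[:v-14]=0;m[v+16:]=0;m[:,:u-16]=0;m[:,u+16:]=0
M=cv2.moments(m,True); q=(M["m10"]/M["m00"],M["m01"]/M["m00"]); print(M["m00"],q,at_z(s,q,z+.016))
```

```text
274 199 dish [0.54   0.0197 0.0406] ring [0.5394 0.0214 0.012 ] (array([249.08, 213.08]), array([301.58  , 200.2467])) [0.5392 0.0198 0.0289]
331.0 (274.2356495468278, 199.55287009063443) [0.5395 0.0198 0.0406]
```

The amber dish is held level. In the scene frame it is at (0.5397,0.0198) and the ring is at (0.5392,0.0211), so I'll shift y by +1.2 mm and lower.

Emit:
jog_arm:
  increments:
    - [[0,0.005,0,0,0,0,200],[0,0,0.02,0,0,0,200],[0,0,0.016,0,0,0,200],[0,0,0.008,0,0,0,200],[0,0,0.004,0,0,0,200],[0,0,0,0,0,0,200],[0,0,0,0,0,0,200]]

```text
clock: 28.15
tcp_pos: [0.5391, 0.021, 0.0165]
orientation: [0.0, -0.0, 1.0, 0.0]
wrist_force: [-0.0, 0.2, -1.0]
finger_gap: 0.0504
grip_force: 31.3
```

Emit:
jog_arm:
  increments:
    - [[0,0,0.002,0,0,0,200],[0,0,0.002,0,0,0,200],[0,0,0,0,0,0,200],[0,0,0,0,0,0,200]]

```text
clock: 28.55
tcp_pos: [0.5391, 0.021, 0.0163]
orientation: [0.0, -0.0, 1.0, -0.0]
wrist_force: [-1.6, -0.0, 7.2]
finger_gap: 0.0504
grip_force: 31.9
```

Emit:
jog_arm:
  increments:
    - [[0,0,0,0,0,0,150],[0,0,0,0,0,0,100],[0,0,0,0,0,0,50],[0,0,0,0,0,0,0],[0,0,0,0,0,0,0],[0,0,0,0,0,0,0],[0,0,-0.05,0,0,0,0],[0,0,-0.15,0,0,0,0],[0,0,-0.18,0,0,0,0],[0,0,-0.18,0,0,0,0],[0.03,-0.1,-0.14,0,0,0,0],[0.04,-0.15,0,0,0,0,0],[0.04,-0.16,0,0,0,0,0],[0.04,-0.16,0,0,0,0,0],[0.04,-0.16,0,0,0,0,0],[0.04,-0.16,0,0,0,0,0],[0.04,-0.15,0,0,0,0,0],[0.034,-0.123,0,0,0,0,0],[0,0,0,0,0,0,0],[0,0,0,0,0,0,0]]

```text
clock: 30.55
tcp_pos: [0.4628, -0.2703, 0.1911]
orientation: [0.0, 0.001, 1.0, 0.0]
wrist_force: [-0.5, -0.2, -0.1]
finger_gap: 0.0854
grip_force: 0.0
```

Run:
```python
from h import *
np.set_printoptions(precision=4,suppress=True)
s=cam("scene");t=cam("top");save(t,"pics/t9.png");save(s,"pics/s9.png"); print(env.get_state()["tcp_pos"])
for n,c,uv in(("s",s,(275,204)),("t",t,(274,215))):
    b=blob(c,uv,"amber",14); print(n,b and (b[1],at_z(c,b[0],.028)[:2]))
cv2.imwrite("pics/p9.png",np.hstack([cv2.resize(t["pixels"][170:260,220:330],None,fx=3.6,fy=3.6,interpolation=2),cv2.resize(s["pixels"][170:260,220:330],None,fx=3.6,fy=3.6,interpolation=2)])[:,:,::-1])
for c,rr in((t,((302,218),(246,221))),(s,((249,213),(301,200)))):
    g=c["pixels"].min(2)
    for u,v in rr:
        w=np.zeros_like(g); cv2.circle(w,(u,v),15,1,-1); m=((g>85)&(w>0)).astype(np.uint8); n,l,st,ce=cv2.connectedComponentsWithStats(m)
        if n>1: i=1+np.argmax(st[1:,4]); print("ring",st[i,2:],at_z(c,ce[i],.012)[:2])
```

```text
[ 0.4631 -0.269   0.1909]
s (np.int32(318), array([0.5398, 0.021 ]))
t (np.int32(358), array([0.5376, 0.0203]))
ring [ 20  20 330] [ 0.5413 -0.0354]
ring [ 21  20 333] [0.534  0.0763]
ring [ 23  19 335] [ 0.5427 -0.035 ]
ring [ 22  19 322] [0.5355 0.0769]
```

View pics/p9.png

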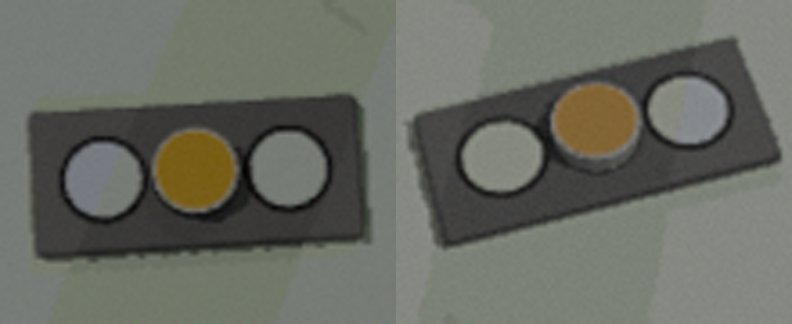

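The amber dish is centred on the middle ring in both views: ring midpoint (0.5391,0.0210) against dish (0.5398,0.0210) in scene, and a 0.1 mm match in top. Now the bottles go back, blue first.

Emit:
jog_arm:
  increments:
    - [[0,0,0.1,0,0,0,0],[0,0,0.1,0,0,0,0],[0,0,0.1,0,0,0,0],[0,0,0.05,0,0,0,0],[0,0,0.02,0,0,0,0],[0,0,0,0,0,0,0],[0,0,0,0,0,0,150],[0,0,0,0,0,0,200],[0,0,0,0,0,0,255],[0,0,0,0,0,0,255],[0,0,0,0,0,0,255],[0,0,0,0,0,0,255],[0,0,0,0,0,0,255],[0,0,0,0,0,0,255]]
  force: 40

```text
clock: 32.05
tcp_pos: [0.4636, -0.27, 0.0989]
orientation: [0.001, -0.0, 1.0, -0.0]
wrist_force: [-0.1, 0.8, 5.5]
finger_gap: 0.0329
grip_force: 39.5
```

Emit:
jog_arm:
  increments:
    - [[0,0,-0.03,0,0,0,255],[0,0,-0.08,0,0,0,255],[0,0,-0.1,0,0,0,255],[0,0,-0.06,0,0,0,255],[0,0,-0.03,0,0,0,255],[0,0.05,0,0,0,0,255],[0,0.1,0,0,0,0,255],[-0.02,0.14,0,0,0,0,255],[-0.04,0.16,0,0,0,0,255],[-0.05,0.16,0,0,0,0,255],[-0.05,0.16,0,0,0,0,255],[-0.05,0.16,0,0,0,0,255],[-0.04,0.16,0,0,0,0,255],[-0.03,0.14,0,0,0,0,255],[-0.018,0.1,0,0,0,0,255],[0,0.058,0,0,0,0,255],[0,0,0.06,0,0,0,255],[0,0,0.08,0,0,0,255],[0,0,0.06,0,0,0,255],[0,0,0,0,0,0,255]]

```text
clock: 34.05
tcp_pos: [0.5344, 0.0772, 0.1201]
orientation: [-0.003, -0.0, 1.0, -0.0]
wrist_force: [-0.7, -0.2, -1.2]
finger_gap: 0.0326
grip_force: 40.1
```

Emit:
jog_arm:
  increments:
    - [[0,0,0.02,0,0,0,255],[0,0,0.02,0,0,0,255],[0,0,0,0,0,0,255],[0,0,0,0,0,0,255],[0,0,0,0,0,0,255]]

```text
clock: 34.55
tcp_pos: [0.5378, 0.0772, 0.1135]
orientation: [0.0, -0.0, 1.0, 0.0]
wrist_force: [0.2, 0.3, -0.5]
finger_gap: 0.0335
grip_force: 40.1
```

Emit:
jog_arm:
  increments:
    - [[0,0,0.014,0,0,0,255],[0,0,0.008,0,0,0,255],[0,0,0.004,0,0,0,255],[0,0,0,0,0,0,255],[0,0,0,0,0,0,255]]

```text
clock: 35.05
tcp_pos: [0.5376, 0.0773, 0.1069]
orientation: [0.0, -0.0, 1.0, 0.0]
wrist_force: [-1.7, 1.1, 2.3]
finger_gap: 0.0328
grip_force: 40.6
```

Emit:
jog_arm:
  increments:
    - [[0,0,0,0,0,0,180],[0,0,0,0,0,0,120],[0,0,0,0,0,0,60],[0,0,0,0,0,0,0],[0,0,0,0,0,0,0],[0,0,0,0,0,0,0],[0,0,-0.06,0,0,0,0],[0,0,-0.15,0,0,0,0],[0,0,-0.15,0,0,0,0],[-0.006,-0.1,0,0,0,0,0],[-0.006,-0.16,0,0,0,0,0],[-0.006,-0.16,0,0,0,0,0],[-0.006,-0.16,0,0,0,0,0],[-0.006,-0.16,0,0,0,0,0],[-0.006,-0.16,0,0,0,0,0],[-0.006,-0.16,0,0,0,0,0],[-0.006,-0.16,0,0,0,0,0],[-0.006,-0.114,0,0,0,0,0],[0,0,0,0,0,0,0],[0,0,0,0,0,0,0]]

```text
clock: 37.05
tcp_pos: [0.5508, -0.2566, 0.1961]
orientation: [-0.0, 0.0, 1.0, 0.0]
wrist_force: [0.0, 0.5, 0.2]
finger_gap: 0.0851
grip_force: 0.0
```

```bash
cat > cmp.py <<'E'
from h import *
np.set_printoptions(precision=4,suppress=True)
def shift(a,b):  # subpixel motion of patch b relative to a (ECC translation)
    g=lambda i:cv2.cvtColor(i,cv2.COLOR_RGB2HSV)[...,1].astype(np.float32)
    W=np.eye(2,3,dtype=np.float32); cc,W=cv2.findTransformECC(g(a),g(b),W,cv2.MOTION_TRANSLATION,(3,200,1e-5)); return W[:,2],cc
def compare(who):
    B={"blue":dict(top=(236,258,198,222),scene=(292,316,156,180)),"red":dict(top=(290,314,197,221),scene=(233,257,168,192))}[who]
    for n in("top","scene"):
        c=cam(n); a=cv2.imread(f"pics/{n}0.png")[:,:,::-1]; x0,x1,y0,y1=B[n]
        d,cc=shift(np.ascontiguousarray(a[y0:y1,x0:x1]),np.ascontiguousarray(c["pixels"][y0:y1,x0:x1]))
        q=np.array([(x0+x1)/2,(y0+y1)/2]); print(who,n,"px",d,"cc",round(cc,3),"moved m",(at_z(c,q+d,.13)-at_z(c,q,.13))[:2])
    return c
E
python3 - <<'E'
from cmp import *
s=env.get_state();print(s["clock"],s["tcp_pos"]); compare("blue")
E
```

```text
37.05 [ 0.5508 -0.2566  0.1961]
blue top px [-0.4466  0.483 ] cc 0.995 moved m [-0.001   0.0009]
blue scene px [ 0.315  -0.5047] cc 0.996 moved m [-0.001   0.0008]
```

Both cameras agree that blue came back within about 1.3 mm (-1.0, +0.9 mm); I'll trim it later. Now red.

Emit:
jog_arm:
  increments:
    - [[0,0,0.1,0,0,0,0],[0,0,0.12,0,0,0,0],[0,0,0.1,0,0,0,0],[0,0,0.05,0,0,0,0],[0,0,0.022,0,0,0,0],[0,0,0,0,0,0,0],[0,0,0,0,0,0,150],[0,0,0,0,0,0,200],[0,0,0,0,0,0,255],[0,0,0,0,0,0,255],[0,0,0,0,0,0,255],[0,0,0,0,0,0,255],[0,0,0,0,0,0,255],[0,0,0,0,0,0,255]]
  force: 40

```text
clock: 38.55
tcp_pos: [0.5516, -0.2564, 0.0995]
orientation: [0.001, -0.0, 1.0, -0.0]
wrist_force: [-0.4, 1.1, 6.0]
finger_gap: 0.0332
grip_force: 39.6
```

Emit:
jog_arm:
  increments:
    - [[0,0,-0.03,0,0,0,255],[0,0,-0.07,0,0,0,255],[0,0,-0.08,0,0,0,255],[0,0,-0.05,0,0,0,255],[0,0,-0.02,0,0,0,255],[0.004,0.05,0,0,0,0,255],[0.004,0.1,0,0,0,0,255],[0.004,0.14,0,0,0,0,255],[0.004,0.15,0,0,0,0,255],[0.004,0.15,0,0,0,0,255],[0.004,0.14,0,0,0,0,255],[0.004,0.1,0,0,0,0,255],[0.004,0.055,0,0,0,0,255],[0,0,0.06,0,0,0,255],[0,0,0.07,0,0,0,255],[0,0,0.04,0,0,0,255],[0,0,0.02,0,0,0,255],[0,0,0,0,0,0,255],[0,0,0,0,0,0,255],[0,0,0,0,0,0,255]]

```text
clock: 40.55
tcp_pos: [0.5436, -0.0353, 0.1143]
orientation: [0.001, -0.0, 1.0, -0.0]
wrist_force: [0.6, -0.3, -1.0]
finger_gap: 0.0327
grip_force: 39.9
```

Target contact is at z ≈ 0.1075.

Emit:
jog_arm:
  increments:
    - [[0,0,0.014,0,0,0,255],[0,0,0.009,0,0,0,255],[0,0,0.004,0,0,0,255],[0,0,0,0,0,0,255],[0,0,0,0,0,0,255]]

```text
clock: 41.05
tcp_pos: [0.5434, -0.035, 0.1075]
orientation: [0.001, -0.0, 1.0, -0.0]
wrist_force: [-0.6, 0.5, 5.0]
finger_gap: 0.0331
grip_force: 40.4
```

Emit:
jog_arm:
  increments:
    - [[0,0,0,0,0,0,180],[0,0,0,0,0,0,120],[0,0,0,0,0,0,60],[0,0,0,0,0,0,0],[0,0,0,0,0,0,0],[0,0,0,0,0,0,0],[0,0,-0.06,0,0,0,0],[0,0,-0.15,0,0,0,0],[0,0,-0.15,0,0,0,0],[0,-0.1,0,0,0,0,0],[0,-0.16,0,0,0,0,0],[0,-0.16,0,0,0,0,0],[0,-0.16,0,0,0,0,0],[0,-0.16,0,0,0,0,0],[0,-0.1,0,0,0,0,0],[0,-0.06,0,0,0,0,0],[0,0,0,0,0,0,0],[0,0,0,0,0,0,0]]

```text
clock: 42.85
tcp_pos: [0.5429, -0.2591, 0.1965]
orientation: [-0.0, -0.0, 1.0, 0.001]
wrist_force: [-0.3, -0.5, -1.3]
finger_gap: 0.0854
grip_force: 0.0
```

Run:
```python
from cmp import *
s=env.get_state();print(s["clock"],s["tcp_pos"]); compare("blue"); c=compare("red"); t=cam("top")
b=blob(c,(275,204),"amber",14);print(at_z(c,b[0],.028)[:2])
cv2.imwrite("pics/p10.png",np.hstack([cv2.resize(t["pixels"][150:270,120:350],None,fx=1.7,fy=1.7),cv2.resize(c["pixels"][130:250,200:430],None,fx=1.7,fy=1.7)])[:,:,::-1])
```

```text
42.85 [ 0.5429 -0.2591  0.1965]
blue top px [-0.4471  0.4679] cc 0.995 moved m [-0.0009  0.0009]
blue scene px [ 0.3373 -0.4553] cc 0.996 moved m [-0.0009  0.0009]
red top px [-0.1951  0.0196] cc 0.999 moved m [-0.      0.0004]
red scene px [ 0.2011 -0.0266] cc 0.998 moved m [0.     0.0004]
[0.5452 0.0172]
```

View pics/p10.png

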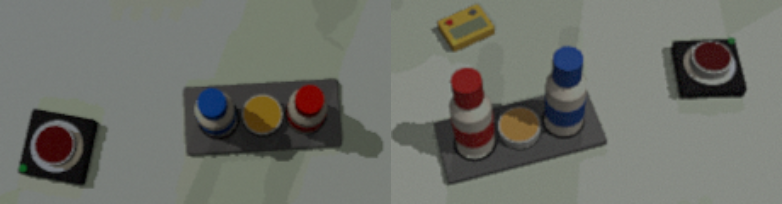

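Top and scene views show both bottles upright on their rings (red off by 0.4 mm, blue by 1.3 mm). The amber dish is in the middle ring, the red dish is centred on the viewer disc, and the gripper is clear. Handing in.

```bash
python3 -c "
from workcell import ticket; print(ticket.hand_in())"
```

```text
the job is handed in; nothing more can be done
None
```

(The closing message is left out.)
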